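Put the forming tools back in their fitted inlays

ROBOT

A 7-joint arm with a two-finger parallel gripper is mounted at the origin on the work surface. World frame = base frame: x ahead of the robot, y to its left, z up, the work surface at z = 0. Lengths are in mm, angles in rad, forces in N, time in s.
With the tool pointing down it reaches from about 350 to 900 mm from the base axis. Payload 8.1 kg.
Tool frame: the origin (TCP) lies between the finger pads; the fingertips stand 8 mm ahead of it and the grasp point (between the pads) lies 11 mm behind it; z points along the fingers, y is the line along which they close (so a half turn about z gives the same grasp; the last joint's range is limited). The gripper opens to 92 mm and grips with 3 to 60 N. Pads are 19 mm wide; open, the fingers measure 130 mm over their backs; the gripper's body (75 mm by 190 mm) begins 47 mm behind the grasp point.
Start: joints at [-1.269, 0.434, 0.025, 1.573, -0.012, 1.134, -0.075], TCP at [246.174, 574.49, 234.742] pointing down, gripper open.
Joint ranges: [-2.62, 2.62], [-0.44, 2.09], [-1.27, 1.32], [0.08, 2.57], [-1.32, 4.46], [0.12, 2], [-2.74, 2.74]. Speed limits (rad/s): [2.22, 2.22, 3.01, 3.01, 3.14, 3.14, 3.14].

INTERFACE

Orientations are given as a rotation vector (axis times angle).
In Python, from workcell import ctrl, snapshot, order gives the robot as it stands.
- The arm moves only by the tool move_arm, never from a script. Its arguments are lists of equal length, an entry for each row: "travel": the shift along the tool's x, y, z in parts of the range, where 1.0 means 0.3 m, a list of three; "rotation": the turn, a rotation vector about the tool's x, y, z in parts of the range, where 1.0 means 4 rad, a list of three. In form: {"travel": [[x, y, z], ...], "rotation": [[rx, ry, rz], ...]}. A call has 1 to 5 rows; each row is the pose to reach, as a shift and turn from the pose commanded when the call began, along the tool's axes at that moment; what a row does not reach only later rows make up. A row lasts 1/12 s, in which the tool goes at most 41.7 mm and 7.16 degrees, less where a joint would pass 70% of its speed; a pose out of reach is approached as far as the arm can. A shift or turn number past 1, either way, is cut back to 1. A call with a gripper value outside its range is refused whole. "gripper" is the finger opening in m, from 0 to 0.0918, set as the call begins (left out, the last holds). The fingers move at their own pace and stop on an object; "newtons" is the grip in N (left out, the last holds). Time passes only in rows, so rows that repeat a pose let the fingers close. It gives the time, the measured TCP pose, the force, the opening and the grip force at its end, in the units of the state.
- ctrl.observe(): the state, without advancing time (a new reading comes with each control period).
- snapshot(name): name is "side" or "top"; returns a dict with "image" (480x640x3 uint8, blue, green, red), "range_z" (480x640 float32, mm along the optical axis (not along the pixel's ray), 0 where there is no reading), "fovy" (degrees; the focal length in pixels is half the picture's height over the tangent of half this angle, whatever the lens; pixels are square), "cx", "cy" (the principal point, pixels), "extrinsics" (4x4, takes a point from world to camera coordinates). Camera axes: x right, y up, looking along -z (the intrinsics and any distortion apply to the point x, -y, -z); pixel columns grow to the right and rows downward; lengths in mm; the calibration is good to about 2 mm. A picture is of the moment at which its call begins.
- order.finish_job(): hands the job in; it is judged then, once.
The state is a dict: "t": time; "joint_pos": joint angles; "joint_velocities": joint speeds; "joint_torque": joint torques, N m; "tool_pos": TCP position; "tcp_rot": TCP orientation; "wrist_force": force on the tool from outside, world axes, zero at the start; "torque": the same for the moment, N m; "finger_gap": finger opening in mm; "grip_force": force on a finger pad.
Only numpy, scipy, OpenCV 4.12 (cv2) and the standard library are available. Lean on these libraries where they do the work, as an engineer would, in place of code of your own. Each camera call takes 0.05 s, during which the arm holds its last target. There are 200 camera calls.

TASK

The course is over: put the four silversmithing tools back in the wooden tool tray, each right side up as it lies now and fully down in the foam recess that is cut to its shape (round bench block, brass doming cube, grooved swage block, wooden ring clamp). Leave the mug and the hammer where they are.

Things in the scene. Friction and masses are not known exactly. Their poses are not given: they have to be found in the camera images.
- round_block: Loose round steel bench block: bright steel disc on a black rubber foot, 62 mm diameter, 25 mm high, about 0.45 kg. Origin: centre of its underside; z up.
- doming_cube: Loose brass doming cube, 40 x 40 x 40 mm, with round hollows in its faces, about 0.5 kg. Origin: centre of its underside; z up. x and y are square to its faces.
- swage_block: Loose grey steel swage block, 50 mm (its x) by 100 mm (its y), 25 mm high, four grooves of growing width across its top (they run along x, 8 mm deep), about 0.7 kg. Origin: centre of its underside; z up.
- ring_clamp: Loose wooden ring clamp (two light wood jaws, brass band around the middle, leather at the ends), lying flat: 25 mm (its x) by 124 mm (its y), 24 mm high, about 0.09 kg. Origin: centre of its underside; z up.
- inlay_round: The inlay cut for the round bench block. Fixed dark foam slab 105 mm (x) by 160 mm (y), top 18 mm above the table; origin: centre of its underside, 4 mm above the table, z up. In its middle is a round recess of 78 mm diameter, 8 mm deep, its blue floor 6 mm above the origin (10 mm above the table). Four inlays fill a wooden tray, flush with its 8 mm thick rim, in any order.
- inlay_cube: The inlay cut for the doming cube. Fixed dark foam slab 105 mm (x) by 160 mm (y), top 18 mm above the table; origin: centre of its underside, 4 mm above the table, z up. In its middle is a square recess 56 x 56 mm, 8 mm deep, its blue floor 6 mm above the origin (10 mm above the table).
- inlay_swage: The inlay cut for the swage block. Fixed dark foam slab 105 mm (x) by 160 mm (y), top 18 mm above the table; origin: centre of its underside, 4 mm above the table, z up. In its middle is an oblong recess 66 mm (x) by 116 mm (y), 8 mm deep, its blue floor 6 mm above the origin (10 mm above the table).
- inlay_clamp: The inlay cut for the ring clamp. Fixed dark foam slab 105 mm (x) by 160 mm (y), top 18 mm above the table; origin: centre of its underside, 4 mm above the table, z up. In its middle is a narrow recess 41 mm (x) by 140 mm (y), 8 mm deep, its blue floor 6 mm above the origin (10 mm above the table).
- mug: Bystander: white mug, 80 mm wide, 95 mm high, with a handle, standing beyond the work. Origin: centre of its underside.
- hammer: Bystander: small ball hammer with a wooden handle, 255 mm long, 25 mm high, lying beyond the work. Origin: under the middle of its handle; its y runs from handle end to head.
Things that resemble listed ones, but are neither listed nor needed, are in the scene too. What is meant by the ring_clamp is not orange, and is the smaller of those in its own colour. There is more than one size of the doming_cube; the job needs the middle-sized.

How it is judged:
By the outcome, as a careful person would: the job done as asked, in the order asked, and still so for the second after the job is handed in, with the robot touching nothing.
It also fails if it takes over 109 s, if anything falls off the work surface, if the arm or the gripper's body presses on something with over 40 N, if the wrist force passes 120 N, or if a joint passes its speed limit or range.

## Working session

There is one attempt and no reset: what is moved stays moved. The work goes in short steps, Python scripts to look and compute and a tool call to move; the robot and the scene stay as the last step left them, time stands still between calls to the robot, and variables do not carry over. Pictures are saved under pics/ and viewed, at most 14 in all, crops included, and the job is handed in when it is done.

Besides the shell and the picture viewer there is one more tool, called after ">>>" as a command line: name --argument value ..., lists and objects as JSON in quotes. move_arm: Moves the arm, as the interface text tells. Its arguments: {"type":"object","properties":{"travel":{"type":"array"},"rotation":{"type":"array"},"gripper":{"type":"number"},"newtons":{"type":"number"}},"required":["travel","rotation"]}

```bash
mkdir -p pics; ls
cat > h.py <<'E'
import numpy as np, cv2
from workcell import ctrl, snapshot, order
def snap(n,f):
    s=snapshot(n); cv2.imwrite('pics/'+f+'.png',s['image']); np.savez('pics/'+f+'.npz',**s); return s
def world(s,z=None):
    "per-pixel world points from range"
    h,w=s['range_z'].shape; f=h/2/np.tan(np.radians(float(s['fovy']))/2)
    u,v=np.meshgrid(np.arange(w),np.arange(h)); d=s['range_z']
    P=np.stack([(u-s['cx'])/f*d,-(v-s['cy'])/f*d,-d,np.ones_like(d)],-1)
    return (P@np.linalg.inv(s['extrinsics']).T)[...,:3]
E
python3 - <<'E'
from h import *
for n in('top','side'):
    s=snap(n,n+'0'); print(n,s.keys(),s['fovy'],s['cx'],s['cy'],s['extrinsics'].round(3).tolist())
print(ctrl.observe())
E
```

```text
pics
top dict_keys(['image', 'range_z', 'fovy', 'cx', 'cy', 'extrinsics']) 47.472257675969516 329.8612734715127 232.82103969695603 [[0.003, -1.0, 0.003, 19.437], [0.997, 0.003, 0.074, -552.425], [-0.074, 0.003, 0.997, -1193.894], [0.0, 0.0, 0.0, 1.0]]
side dict_keys(['image', 'range_z', 'fovy', 'cx', 'cy', 'extrinsics']) 50.53795863610761 321.486336587039 236.83542816833025 [[-0.946, -0.324, -0.008, 539.394], [0.236, -0.704, 0.67, -165.432], [-0.223, 0.632, 0.743, -853.589], [0.0, 0.0, 0.0, 1.0]]
{'t': 0.1, 'joint_pos': array([-1.26857855,  0.43511558,  0.02497783,  1.57402072, -0.01157957,
        1.13399939, -0.07509631]), 'joint_velocities': array([-0.00047403, -0.00273574, -0.00011333, -0.00146804,  0.00015661,
        0.00125424,  0.00105552]), 'joint_torque': array([ 3.41998173e-03, -6.69125104e+01,  9.87880714e-01, -3.15146184e+01,
       -6.05789479e-02,  3.73001152e-02,  3.46943023e-05]), 'tool_pos': array([246.03484466, 574.04161044, 234.04128615]), 'tcp_rot': array([-6.31619716e-01, -3.07730458e+00,  2.18624140e-03]), 'wrist_force': array([ 0.53543194, -0.12452076, -0.41543919]), 'torque': array([-0.03853201,  0.01490996,  0.01032387]), 'grip_force': 0.0, 'finger_gap': 91.31814795439536}
```

View pics/top0.png

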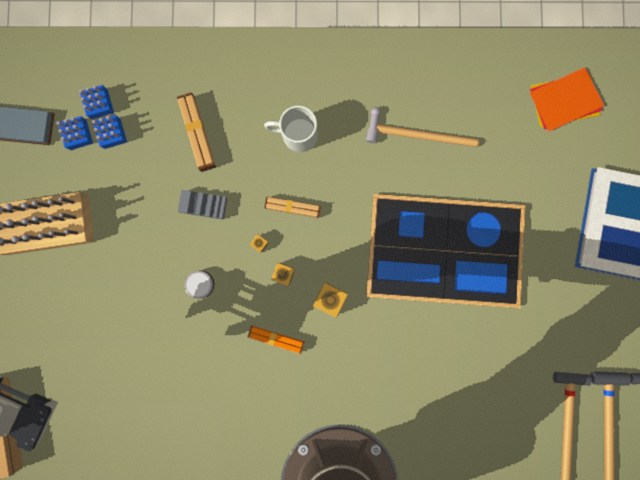

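View pics/side0.png

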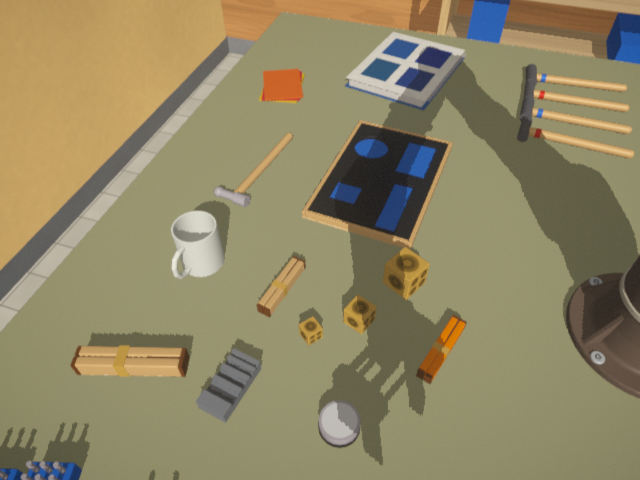

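Top view: round block (200,284), swage block (203,204), small wooden clamp (293,206), middle cube (283,273). Recesses: square (411,224), round (483,230), narrow (408,271), oblong (481,277). The side view agrees. Next I measure them.

```bash
cat >> h.py <<'E'
def rays(s,uv,z):
    f=240/np.tan(np.radians(float(s['fovy']))/2); E=np.linalg.inv(s['extrinsics']); uv=np.asarray(uv,float).reshape(-1,2)
    d=np.c_[(uv[:,0]-s['cx'])/f,-(uv[:,1]-s['cy'])/f,-np.ones(len(uv))]@E[:3,:3].T
    c=E[:3,3]; return c+d*((z-c[2])/d[:,2])[:,None]
def rect(s,m,seed,z,box=45):
    "minAreaRect in world xy of mask component nearest the seed pixel, cast on plane z"
    n,L,st,ce=cv2.connectedComponentsWithStats(m.astype(np.uint8))
    ok=[i for i in range(1,n) if st[i,4]>40]; i=min(ok,key=lambda i:np.hypot(*(ce[i]-seed)))
    P=world(s)[L==i]
    c=max(cv2.findContours((L==i).astype(np.uint8),0,1)[0],key=cv2.contourArea)
    r=cv2.minAreaRect(rays(s,c,z)[:,:2].astype(np.float32)); b=cv2.boxPoints(r)
    e=max((b[1]-b[0],b[2]-b[1]),key=np.linalg.norm); a=np.degrees(np.arctan2(e[1],e[0]))%180
    return np.round(r[0],1),np.round(rays(s,ce[i],z)[0,:2],1),'size',np.round(r[1],1),'long-axis deg',round(a,1),'zmed',np.round(np.nanmedian(P[:,2]),1)
OBJ=dict(round=((200,284),25),swage=((203,204),25),clamp=((293,206),24),cube=((283,273),40))
E
python3 - <<'E'
from h import *
s=snap('top','top1'); W=world(s)
I=s['image'].astype(int); v=s['range_z']>0
for k,(p,z) in OBJ.items():
    zt=14 if k!='cube' else 33
    print(k,*rect(s,v&(W[...,2]>zt)&(W[...,2]<z+8),p,z))
for k,p in dict(cube_s=(259,243),cube_l=(331,300),clampO=(276,340),clampL=(196,132)).items(): print(k,*rect(s,v&(W[...,2]>14),p,30))
bl=(I[...,0]>90)&(I[...,0]>I[...,2]+50)
for k,p in dict(square=(411,224),round=(483,230),narrow=(408,271),oblong=(481,277)).items(): print(k,*rect(s,bl,p,10))
print('tray',*rect(s,v&(W[...,2]>9)&(np.abs(W[...,2]-14)<6),(446,250),18))
S=np.load('pics/side0.npz'); hsv=cv2.cvtColor(S['image'],cv2.COLOR_BGR2HSV)
Ws=world(S); vs=S['range_z']>0
for k,p,z in (('round',(340,420),25),('swage',(230,383),25),('clamp',(282,286),24),('cube',(360,308),40)):
    print('side',k,*rect(S,vs&(Ws[...,2]>(z-4 if k!='swage' else 20)),p,z))
Is=S['image'].astype(int);bs=(Is[...,0]>90)&(Is[...,0]>Is[...,2]+50)
for k,p in dict(square=(346,193),round=(371,148),narrow=(395,206),oblong=(416,160)).items(): print('side',k,*rect(S,bs,p,10))
R=cv2.Rodrigues(ctrl.observe()['tcp_rot'])[0]; print(R.round(3))
E
```

```text
round [438.4 310.7] [438.3 310.7] size [57.  61.7] long-axis deg 90.2 zmed 24.1
swage [616.3 306.9] [616.1 307. ] size [102.4  50.7] long-axis deg 81.0 zmed 21.4
clamp [611.3 105.9] [611.  105.5] size [123.9  26.1] long-axis deg 80.7 zmed 22.8
cube [461.7 125.3] [461.7 125.3] size [40.  40.1] long-axis deg 159.9 zmed 39.0
cube_s [529.9 178.7] [529.8 178.6] size [30.5 29. ] long-axis deg 53.4 zmed 28.5
cube_l [406.3  20.9] [406.2  20.8] size [57.8 57.5] long-axis deg 63.7 zmed 55.3
clampO [319.6 139.5] [319.3 138.9] size [122.8  26.5] long-axis deg 73.6 zmed 22.4
clampL [780.  323.3] [779.4 323.1] size [177.9  38.6] long-axis deg 17.2 zmed 32.1
square [ 574.1 -161.5] [ 574.1 -161.6] size [55.7 56.8] long-axis deg 175.8 zmed 10.0
round [ 562.8 -324.3] [ 562.8 -323.7] size [74.2 76.9] long-axis deg 179.1 zmed 9.9
narrow [ 466.8 -154. ] [ 466.7 -154.1] size [140.3  41.7] long-axis deg 86.0 zmed 9.7
oblong [ 455.5 -316.2] [ 455.1 -316.1] size [115.4  66.7] long-axis deg 86.4 zmed 9.8
tray [ 515.1 -236.7] [ 515.5 -236. ] size [340.1 229.6] long-axis deg 85.9 zmed 16.0
side round [436.4 311.7] [436.  312.5] size [60.  61.7] long-axis deg 99.9 zmed 26.9
side swage [615.6 312.9] [614.9 313.9] size [21.3 52.3] long-axis deg 171.0 zmed 25.0
side clamp [609.1 106.2] [609.8 109. ] size [127.4  29.2] long-axis deg 79.6 zmed 25.3
side cube [459.2 126.2] [459.2 126.1] size [43.8 42.4] long-axis deg 70.3 zmed 41.7
side square [ 574.  -166.8] [ 574.3 -166.7] size [51.4 53.9] long-axis deg 175.9 zmed 12.7
side round [ 562.2 -330.4] [ 562.6 -329.6] size [74.4 66.8] long-axis deg 18.3 zmed 12.8
side narrow [ 465.8 -160. ] [ 465.9 -156.2] size [134.8  39.2] long-axis deg 85.7 zmed 12.6
side oblong [ 454.2 -321.4] [ 453.9 -319.7] size [111.6  64.1] long-axis deg 85.9 zmed 12.8
[[-0.919  0.394 -0.   ]
 [ 0.394  0.919 -0.001]
 [-0.    -0.001 -1.   ]]
```

Sizes and heights match what was given, so I start with the round block.

```bash
cat > go.py <<'E'
import sys
from h import *
from scipy.spatial.transform import Rotation as Ro
o=ctrl.observe(); R=Ro.from_rotvec(o['tcp_rot']); M=R.as_matrix()
print('t',round(o['t'],2),'pos',o['tool_pos'].round(1),'th',round(np.degrees(np.arctan2(M[1,1],M[0,1])),1),'gap',round(o['finger_gap'],1),'grip',round(o['grip_force'],1))
a=list(map(float,sys.argv[1:]))
for i in range(0,len(a),4):
    x,y,z,t=a[i:i+4]; c,s=np.cos(np.radians(t)),np.sin(np.radians(t))
    G=np.array([[-s,c,0],[c,s,0],[0,0,-1]]).T.copy(); G=np.array([[-s,c,0],[c,s,0],[0,0,-1.]]).T
    print('travel m',(M.T@(np.array([x,y,z])-o['tool_pos'])/1000).round(4),'rot',(R.inv()*Ro.from_matrix(G.T if np.allclose(G@[1,0,0],[-s,c,0])==False else G)).as_rotvec().round(3))
E
sed -i '/^    G=/d' go.py
python3 - <<'E'
t=open('go.py').read().split('    print(\'travel')[0]
t+="""    G=np.array([[-s,c,0],[c,s,0],[0,0,-1]]) 
    print('travel m',(M.T@(np.array([x,y,z])-o['tool_pos'])/1000).round(4),'rot',(R.inv()*Ro.from_matrix(G)).as_rotvec().round(3))
"""
# columns of tool frame: x=(-s,c,0), y=(c,s,0), z=(0,0,-1)
open('go.py','w').write(t)
E
sed -n 7,12p go.py; python3 go.py 437.5 311.2 90 32.5 437.5 311.2 18 32.5
```

```text
for i in range(0,len(a),4):
    x,y,z,t=a[i:i+4]; c,s=np.cos(np.radians(t)),np.sin(np.radians(t))
    G=np.array([[-s,c,0],[c,s,0],[0,0,-1]]) 
    print('travel m',(M.T@(np.array([x,y,z])-o['tool_pos'])/1000).round(4),'rot',(R.inv()*Ro.from_matrix(G)).as_rotvec().round(3))
t 0.15 pos [246.  574.2 234.1] th 66.8 gap 91.7 grip 0.0
travel m [-0.2796 -0.1661  0.1444] rot [-0.001  0.     0.599]
travel m [-0.2795 -0.166   0.2164] rot [-0.001  0.     0.599]
```

The rows are not in the units I measure in: shifts go in shares of 0.3 m and turns go in shares of 4 rad. I convert before sending: -0.14 m / 0.3 = -0.4667, -0.11 m / 0.3 = -0.3667, 0.12 rad / 4 = 0.03.

>>> move_arm --travel '[[-0.0667,-0.04,0.0333],[-0.1667,-0.1,0.0833],[-0.2667,-0.16,0.1333],[-0.3667,-0.2167,0.1833],[-0.4667,-0.2767,0.2333]]' --rotation '[[0,0,0.03],[0,0,0.06],[0,0,0.09],[0,0,0.12],[0,0,0.15]]' --gripper 0.0915 --newtons 40

```text
t: 0.57
tool_pos: [342.8, 441.6, 164.1]
tcp_rot: [1.521, 2.749, 0.0]
wrist_force: [0.8, 0.5, -0.1]
finger_gap: 91.6
grip_force: 0.0
```

```bash
python3 go.py 437.5 311.2 60 32.5 437.5 311.2 18 32.5
```

```text
t 0.57 pos [342.8 441.6 164.1] th 32.1 gap 91.6 grip 0.0
travel m [-0.1608  0.0109  0.1041] rot [ 0.     0.    -0.007]
travel m [-0.1608  0.0109  0.1461] rot [ 0.     0.    -0.007]
```

To row units: -0.161 m / 0.3 = -0.5367, -0.142 m / 0.3 = -0.4733.

>>> move_arm --travel '[[-0.1167,0.0067,0.0667],[-0.24,0.0167,0.15],[-0.3667,0.025,0.2333],[-0.4733,0.0333,0.31],[-0.5367,0.0367,0.3467]]' --rotation '[[0,0,0],[0,0,0],[0,0,0],[0,0,0],[0,0,0]]'

```text
t: 0.98
tool_pos: [438.8, 309.1, 58.6]
tcp_rot: [1.516, 2.751, -0.005]
wrist_force: [0.2, -0.6, 0.3]
finger_gap: 91.6
grip_force: 0.0
```

```bash
python3 go.py 437.5 311.2 18 32.5
```

```text
t 0.98 pos [438.8 309.1  58.6] th 32.3 gap 91.6 grip 0.0
travel m [0.0026 0.0001 0.0406] rot [-0.002  0.002 -0.004]
```

To row units: 0.04 m / 0.3 = 0.1333, 0.005 m / 0.3 = 0.0167.

>>> move_arm --travel '[[0,0,0.0167],[0,0,0.0667],[0,0,0.11],[0,0,0.1333],[0,0,0.1333]]' --rotation '[[0,0,0],[0,0,0],[0,0,0],[0,0,0],[0,0,0]]'

```text
t: 1.4
tool_pos: [436.8, 312.8, 19.4]
tcp_rot: [-1.512, -2.753, 0.004]
wrist_force: [0.3, -0.6, 0.8]
finger_gap: 91.3
grip_force: 0.0
```

>>> move_arm --travel '[[0,0,0],[0,0,0],[0,0,0],[0,0,0],[0,0,0]]' --rotation '[[0,0,0],[0,0,0],[0,0,0],[0,0,0],[0,0,0]]' --gripper 0.05

```text
t: 1.82
tool_pos: [437.6, 313.1, 21.2]
tcp_rot: [-1.513, -2.753, -0.0]
wrist_force: [-4.4, -2.6, 3.1]
finger_gap: 62.8
grip_force: 2.2
```

```bash
python3 go.py 437.5 311.2 110 32.5 562.5 -324 110 -4
```

```text
t 1.82 pos [437.6 313.1  21.2] th 32.4 gap 62.8 grip 2.2
travel m [-0.0016 -0.0011 -0.0888] rot [ 0.    -0.    -0.001]
travel m [-0.6047 -0.2363 -0.0889] rot [ 0.    -0.     0.636]
```

>>> move_arm --travel '[[0,0,0],[0,0,0],[0,0,-0.0167],[0,0,-0.0667],[0,0,-0.1]]' --rotation '[[0,0,0],[0,0,0],[0,0,0],[0,0,0],[0,0,0]]'

```text
t: 2.23
tool_pos: [437.6, 312.8, 51.3]
tcp_rot: [-1.513, -2.753, 0.001]
wrist_force: [0.3, -0.4, -4.7]
finger_gap: 60.0
grip_force: 40.0
```

```bash
python3 go.py 437.5 311.2 110 32.5 562.5 -324 110 -4; python3 -c "
from h import *
s=snap('side','side1'); cv2.imwrite('pics/c1.png',cv2.resize(s['image'][250:480,200:500],None,fx=2,fy=2))"
```

```text
t 2.23 pos [437.6 312.8  51.3] th 32.4 gap 60.0 grip 40.0
travel m [-0.0013 -0.001  -0.0587] rot [-0.001  0.    -0.001]
travel m [-0.6046 -0.236  -0.0585] rot [-0.     0.     0.636]
```

View pics/c1.png

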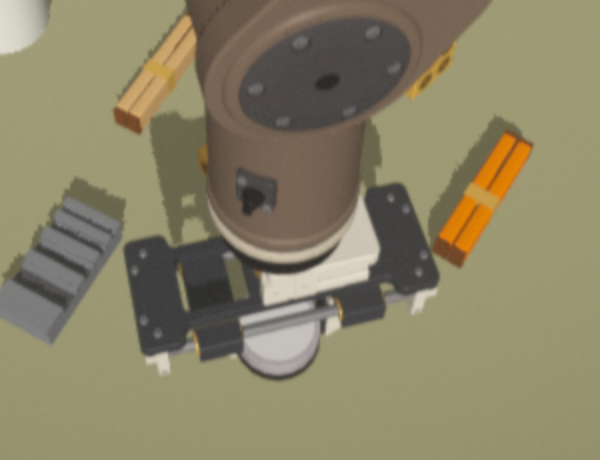

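Block held (lift force about 4.5 N). Next is the carry to the tray.

To row units: -0.14 m / 0.3 = -0.4667, -0.06 m / 0.3 = -0.2.

>>> move_arm --travel '[[-0.0333,-0.0133,-0.0667],[-0.1167,-0.0467,-0.1333],[-0.2333,-0.09,-0.1833],[-0.35,-0.1367,-0.2],[-0.4667,-0.1833,-0.2]]' --rotation '[[0,0,0],[0,0,0],[0,0,0],[0,0,0],[0,0,0]]'

```text
t: 2.7
tool_pos: [467.5, 164.5, 112.3]
tcp_rot: [1.511, 2.752, 0.005]
wrist_force: [0.2, 0.5, -6.2]
finger_gap: 60.1
grip_force: 40.0
```

To row units: -0.17 m / 0.3 = -0.5667, -0.136 m / 0.3 = -0.4533.

>>> move_arm --travel '[[-0.1133,-0.0433,0],[-0.2267,-0.09,0],[-0.34,-0.1333,0],[-0.4533,-0.1767,0],[-0.5667,-0.22,0]]' --rotation '[[0,0,0],[0,0,0],[0,0,0],[0,0,0],[0,0,0]]'

```text
t: 3.12
tool_pos: [501.9, -15.3, 110.8]
tcp_rot: [1.513, 2.753, 0.001]
wrist_force: [1.2, -0.4, -4.8]
finger_gap: 59.8
grip_force: 40.0
```

To row units: -0.17 m / 0.3 = -0.5667, -0.136 m / 0.3 = -0.4533, 0.55 rad / 4 = 0.1375.

>>> move_arm --travel '[[-0.1133,-0.0433,0],[-0.2267,-0.09,0],[-0.34,-0.1333,0],[-0.4533,-0.1767,0],[-0.5667,-0.22,0]]' --rotation '[[0,0,0.0275],[0,0,0.055],[0,0,0.0825],[0,0,0.11],[0,0,0.1375]]'

```text
t: 3.53
tool_pos: [537.3, -194.1, 110.7]
tcp_rot: [2.209, 2.233, 0.0]
wrist_force: [0.8, 0.1, -6.0]
finger_gap: 59.8
grip_force: 40.0
```

```bash
python3 go.py 562.5 -324 60 -4
```

```text
t 3.53 pos [ 537.3 -194.1  110.7] th 0.6 gap 59.8 grip 40.0
travel m [-0.1301  0.0238  0.0507] rot [ 0.   -0.    0.08]
```

To row units: -0.13 m / 0.3 = -0.4333, -0.12 m / 0.3 = -0.4, 0.08 rad / 4 = 0.02.

>>> move_arm --travel '[[-0.1067,0.02,0.0267],[-0.22,0.04,0.0667],[-0.3333,0.06,0.1167],[-0.4,0.0733,0.15],[-0.4333,0.08,0.1667]]' --rotation '[[0,0,0.005],[0,0,0.01],[0,0,0.015],[0,0,0.02],[0,0,0.02]]'

```text
t: 3.95
tool_pos: [562.1, -326.0, 59.0]
tcp_rot: [2.296, 2.144, -0.004]
wrist_force: [-0.2, 0.2, -4.6]
finger_gap: 60.1
grip_force: 40.0
```

To row units: 0.018 m / 0.3 = 0.06, 0.012 m / 0.3 = 0.04.

>>> move_arm --travel '[[0,0,0],[0,0,0.0167],[0,0,0.04],[0,0,0.06],[0,0,0.06]]' --rotation '[[0,0,0],[0,0,0],[0,0,0],[0,0,0],[0,0,0]]'

```text
t: 4.37
tool_pos: [563.0, -319.7, 41.4]
tcp_rot: [-2.287, -2.15, -0.0]
wrist_force: [-0.5, 0.9, -5.0]
finger_gap: 59.9
grip_force: 40.0
```

```bash
python3 go.py 562.5 -324 32 -4; python3 -c "
from h import *
s=snap('side','side2'); cv2.imwrite('pics/c2.png',cv2.resize(s['image'][60:280,270:520],None,fx=2.6,fy=2.6))"
```

```text
t 4.37 pos [ 563.  -319.7   41.4] th -3.5 gap 59.9 grip 40.0
travel m [-0.0043 -0.0003  0.0094] rot [-0.002 -0.002  0.008]
```

View pics/c2.png

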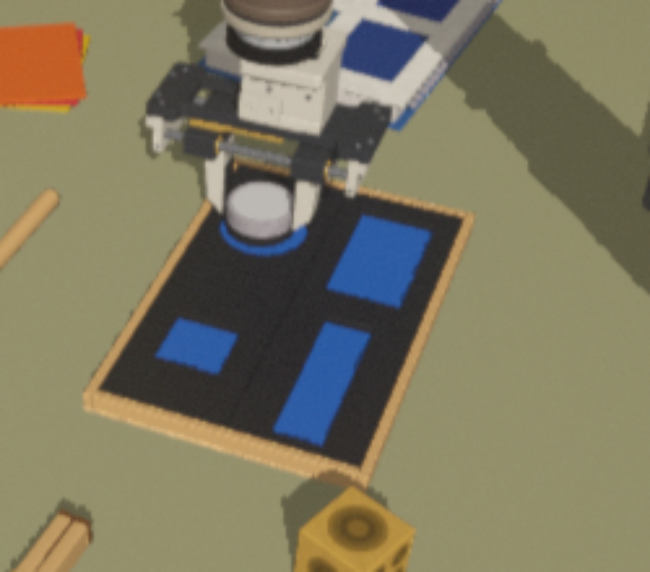

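Block hangs over the round recess (around 265,230), looking well centred. Lower and release.

To row units: 0.009 m / 0.3 = 0.03, 0.008 m / 0.3 = 0.0267.

>>> move_arm --travel '[[-0.0033,0,0.0067],[-0.0067,0,0.0167],[-0.0067,0,0.0267],[-0.0067,0,0.03],[-0.0067,0,0.03]]' --rotation '[[0,0,0],[0,0,0],[0,0,0],[0,0,0],[0,0,0]]'

```text
t: 4.83
tool_pos: [563.0, -323.9, 33.4]
tcp_rot: [-2.291, -2.149, 0.0]
wrist_force: [0.5, -0.1, -4.3]
finger_gap: 59.7
grip_force: 40.0
```

>>> move_arm --travel '[[0,0,0],[0,0,0],[0,0,0],[0,0,0]]' --rotation '[[0,0,0],[0,0,0],[0,0,0],[0,0,0]]' --gripper 0.078

```text
t: 5.17
tool_pos: [563.7, -324.3, 34.3]
tcp_rot: [2.291, 2.148, 0.001]
wrist_force: [-0.0, -0.1, 0.2]
finger_gap: 77.6
grip_force: 0.0
```

To row units: -0.1 m / 0.3 = -0.3333, -0.085 m / 0.3 = -0.2833, -0.04 rad / 4 = -0.01.

>>> move_arm --travel '[[0,0,-0.0333],[0,0,-0.1],[0,0,-0.2],[0,0,-0.2833],[0,0,-0.3333]]' --rotation '[[0,0,-0.01],[0,0,-0.01],[0,0,-0.01],[0,0,-0.01],[0,0,-0.01]]'

```text
t: 5.58
tool_pos: [564.3, -324.9, 137.0]
tcp_rot: [2.246, 2.192, 0.002]
wrist_force: [0.6, -0.9, -0.3]
finger_gap: 77.8
grip_force: 0.0
```

```bash
python3 go.py 460.5 125.5 100 -20; python3 -c "
from h import *
s=snap('side','side3'); cv2.imwrite('pics/c3.png',cv2.resize(s['image'][60:280,270:520],None,fx=2.6,fy=2.6))"
```

```text
t 5.58 pos [ 564.3 -324.9  137. ] th -1.4 gap 77.8 grip 0.0
travel m [ 0.4478 -0.1148  0.0359] rot [0.004 0.001 0.325]
```

View pics/c3.png

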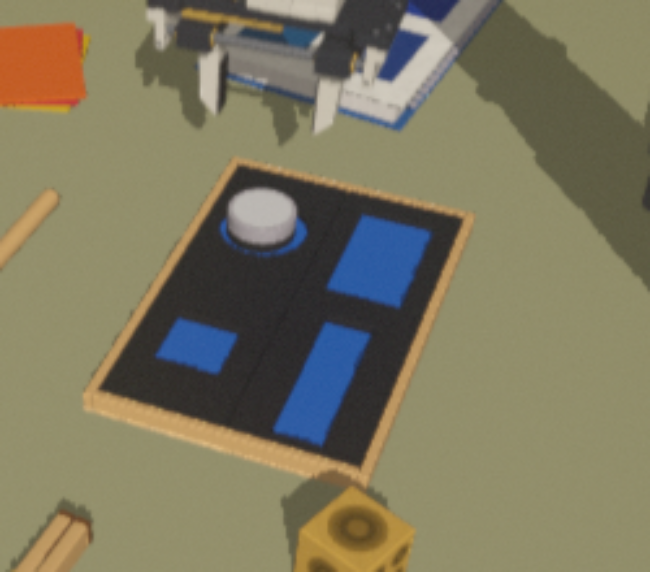

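Block sits inside the round recess (265,215); I'll check its depth from the top on the way. Moving to the cube.

To row units: 0.16 m / 0.3 = 0.5333, 0.125 m / 0.3 = 0.4167.

>>> move_arm --travel '[[0.0667,-0.0167,0],[0.1833,-0.0467,0],[0.3,-0.0767,0],[0.4167,-0.1067,0],[0.5333,-0.1367,0]]' --rotation '[[0,0,0],[0,0,0],[0,0,0],[0,0,0],[0,0,0]]'

```text
t: 6.05
tool_pos: [525.6, -161.7, 133.9]
tcp_rot: [2.248, 2.194, 0.001]
wrist_force: [1.3, 0.8, 1.3]
finger_gap: 78.4
grip_force: 0.0
```

To row units: 0.18 m / 0.3 = 0.6, 0.144 m / 0.3 = 0.48, 0.325 rad / 4 = 0.0813.

>>> move_arm --travel '[[0.12,-0.03,0.0133],[0.24,-0.06,0.03],[0.36,-0.0933,0.0467],[0.48,-0.1233,0.0633],[0.6,-0.1533,0.08]]' --rotation '[[0,0,0.0163],[0,0,0.0325],[0,0,0.0488],[0,0,0.065],[0,0,0.0813]]' --gripper 0.075

```text
t: 6.47
tool_pos: [484.0, 19.6, 109.9]
tcp_rot: [2.576, 1.797, 0.002]
wrist_force: [1.1, 1.3, -0.4]
finger_gap: 74.8
grip_force: 0.0
```

```bash
python3 go.py 460.5 125.5 75 -20;python3 -c "
from h import *
s=snap('top','top2'); W=world(s); v=s['range_z']>0
print(*rect(s,v&(W[...,2]>26)&(W[...,2]<42),(483,230),35))
r=np.array((483,230)); print(np.median(W[226:232,481:486,2]))
"
```

```text
t 6.47 pos [484.   19.6 109.9] th -20.2 gap 74.8 grip 0.0
travel m [ 0.0912 -0.0587  0.0349] rot [ 0.001 -0.001 -0.004]
[ 565.2 -321.7] [ 565.3 -322.1] size [57.4 59.8] long-axis deg 90.2 zmed 34.3
34.51360745981435
```

Top is 10.2 mm higher than on the table, so it is fully down. Now the cube.

To row units: 0.091 m / 0.3 = 0.3033, 0.08 m / 0.3 = 0.2667.

>>> move_arm --travel '[[0.1,-0.0633,0.0333],[0.1933,-0.1267,0.0667],[0.2667,-0.1733,0.1],[0.3033,-0.1967,0.1167],[0.3033,-0.1967,0.1167]]' --rotation '[[0,0,0],[0,0,0],[0,0,0],[0,0,0],[0,0,0]]'

```text
t: 6.93
tool_pos: [459.1, 126.6, 73.9]
tcp_rot: [-2.568, -1.808, 0.001]
wrist_force: [-0.2, 0.3, -0.3]
finger_gap: 74.8
grip_force: 0.0
```

>>> move_arm --travel '[[0,0,0],[0,0,0]]' --rotation '[[0,0,0],[0,0,0]]'

```text
t: 7.1
tool_pos: [460.9, 122.2, 75.2]
tcp_rot: [2.574, 1.799, 0.001]
wrist_force: [-0.5, -0.0, -0.4]
finger_gap: 74.9
grip_force: 0.0
```

```bash
python3 go.py 460.5 125.5 21 -20
```

```text
t 7.1 pos [460.9 122.2  75.2] th -20.1 gap 74.9 grip 0.0
travel m [ 0.003  -0.0016  0.0542] rot [ 0.001  0.    -0.002]
```

To row units: 0.053 m / 0.3 = 0.1767, -0.001 m / 0.3 = -0.0033.

>>> move_arm --travel '[[0.0033,-0.0033,0.0333],[0.0033,-0.0033,0.0833],[0.0033,-0.0033,0.14],[0.0033,-0.0033,0.1767],[0.0033,-0.0033,0.1767]]' --rotation '[[0,0,0],[0,0,0],[0,0,0],[0,0,0],[0,0,0]]'

```text
t: 7.52
tool_pos: [458.7, 123.3, 19.8]
tcp_rot: [-2.575, -1.799, 0.004]
wrist_force: [0.2, 0.2, 0.3]
finger_gap: 74.9
grip_force: 0.0
```

>>> move_arm --travel '[[0,0,0],[0,0,0],[0,0,0],[0,0,0],[0,0,0]]' --rotation '[[0,0,0],[0,0,0],[0,0,0],[0,0,0],[0,0,0]]' --gripper 0.03

```text
t: 7.93
tool_pos: [459.9, 125.1, 22.2]
tcp_rot: [2.573, 1.802, 0.002]
wrist_force: [0.0, -0.7, -0.0]
finger_gap: 46.1
grip_force: 0.0
```

>>> move_arm --travel '[[0,0,0],[0,0,0],[0,0,0],[0,0,0]]' --rotation '[[0,0,0],[0,0,0],[0,0,0],[0,0,0]]'

```text
t: 8.27
tool_pos: [459.8, 125.2, 22.1]
tcp_rot: [-2.573, -1.802, -0.001]
wrist_force: [-1.1, 0.8, 5.7]
finger_gap: 39.4
grip_force: 40.0
```

```bash
python3 go.py 573.5 -163 110 -4
```

```text
t 8.27 pos [459.8 125.2  22.1] th -20.0 gap 39.4 grip 40.0
travel m [-0.2319  0.2054 -0.088 ] rot [ 0.    -0.001 -0.279]
```

To row units: -0.088 m / 0.3 = -0.2933, -0.08 m / 0.3 = -0.2667.

>>> move_arm --travel '[[0,0,-0.0333],[0,0,-0.1],[-0.0333,0.03,-0.1833],[-0.1,0.09,-0.2667],[-0.1833,0.1633,-0.2933]]' --rotation '[[0,0,0],[0,0,0],[0,0,0],[0,0,0],[0,0,0]]'

```text
t: 8.68
tool_pos: [487.4, 57.8, 112.7]
tcp_rot: [-2.57, -1.807, -0.004]
wrist_force: [1.6, -0.5, -5.9]
finger_gap: 39.7
grip_force: 40.0
```

To row units: -0.13 m / 0.3 = -0.4333, 0.115 m / 0.3 = 0.3833, -0.28 rad / 4 = -0.07.

>>> move_arm --travel '[[-0.0867,0.0767,0],[-0.1733,0.1533,0],[-0.26,0.23,0],[-0.3467,0.3067,0],[-0.4333,0.3833,0]]' --rotation '[[0,0,-0.0138],[0,0,-0.0275],[0,0,-0.0413],[0,0,-0.055],[0,0,-0.07]]'

```text
t: 9.1
tool_pos: [549.9, -106.4, 109.8]
tcp_rot: [-2.293, -2.146, 0.002]
wrist_force: [2.0, -0.4, -6.3]
finger_gap: 39.7
grip_force: 40.0
```

```bash
python3 go.py 573.5 -163 60 -4
```

```text
t 9.1 pos [ 549.9 -106.4  109.8] th -3.8 gap 39.7 grip 40.0
travel m [-0.0549  0.0274  0.0497] rot [-0.001 -0.     0.003]
```

To row units: -0.055 m / 0.3 = -0.1833, -0.052 m / 0.3 = -0.1733.

>>> move_arm --travel '[[-0.0733,0.0367,0.0333],[-0.1333,0.0667,0.0833],[-0.1733,0.0867,0.1333],[-0.1833,0.09,0.1667],[-0.1833,0.09,0.1667]]' --rotation '[[0,0,0],[0,0,0],[0,0,0],[0,0,0],[0,0,0]]'

```text
t: 9.52
tool_pos: [571.4, -162.3, 57.6]
tcp_rot: [-2.296, -2.139, 0.005]
wrist_force: [-0.2, 0.8, -4.6]
finger_gap: 39.8
grip_force: 40.0
```

To row units: 0.016 m / 0.3 = 0.0533, 0.005 m / 0.3 = 0.0167.

>>> move_arm --travel '[[0,0,0],[0,0,0.0167],[0,0,0.04],[0,0,0.0533],[0,0,0.0533]]' --rotation '[[0,0,0],[0,0,0],[0,0,0],[0,0,0],[0,0,0]]'

```text
t: 9.93
tool_pos: [572.9, -160.7, 43.0]
tcp_rot: [-2.295, -2.144, 0.001]
wrist_force: [-0.3, -0.2, -4.9]
finger_gap: 39.7
grip_force: 40.0
```

```bash
python3 go.py 573.5 -163 33 -4; python3 -c "
from h import *
s=snap('side','side4'); cv2.imwrite('pics/c4.png',cv2.resize(s['image'][60:280,270:520],None,fx=2.6,fy=2.6))"
```

```text
t 9.93 pos [ 572.9 -160.7   43. ] th -3.9 gap 39.7 grip 40.0
travel m [-0.0023  0.0007  0.01  ] rot [-0.001 -0.001  0.002]
```

View pics/c4.png

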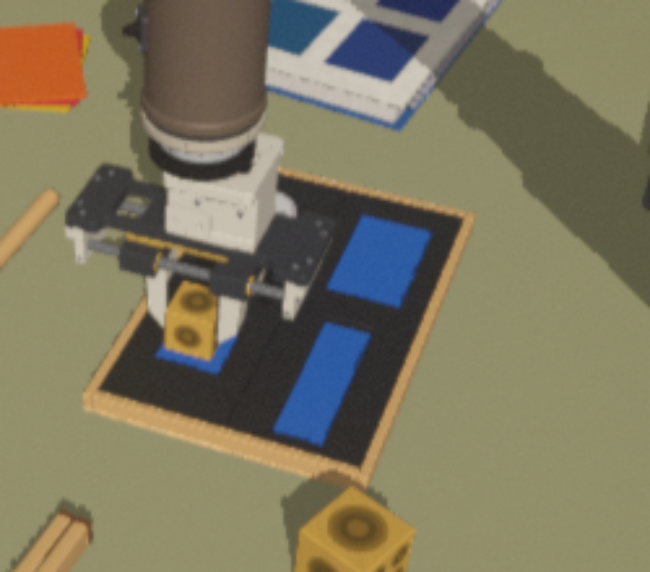

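Cube over the square recess (197,340), aligned. Lower and release.

To row units: 0.01 m / 0.3 = 0.0333, 0.009 m / 0.3 = 0.03.

>>> move_arm --travel '[[0,0,0.01],[0,0,0.02],[0,0,0.03],[0,0,0.0333],[0,0,0.0333]]' --rotation '[[0,0,0],[0,0,0],[0,0,0],[0,0,0],[0,0,0]]'

```text
t: 10.4
tool_pos: [573.3, -161.6, 33.3]
tcp_rot: [-2.297, -2.143, 0.001]
wrist_force: [-0.0, -0.8, -6.0]
finger_gap: 39.7
grip_force: 40.0
```

>>> move_arm --travel '[[0,0,0],[0,0,0],[0,0,0],[0,0,0]]' --rotation '[[0,0,0],[0,0,0],[0,0,0],[0,0,0]]' --gripper 0.06

```text
t: 10.73
tool_pos: [574.0, -161.8, 34.2]
tcp_rot: [2.296, 2.143, 0.001]
wrist_force: [-0.5, -0.2, 0.2]
finger_gap: 58.5
grip_force: 0.0
```

To row units: -0.1 m / 0.3 = -0.3333, -0.085 m / 0.3 = -0.2833.

>>> move_arm --travel '[[0,0,-0.0333],[0,0,-0.1],[0,0,-0.2],[0,0,-0.2833],[0,0,-0.3333]]' --rotation '[[0,0,0],[0,0,0],[0,0,0],[0,0,0],[0,0,0]]'

```text
t: 11.15
tool_pos: [574.6, -162.3, 137.4]
tcp_rot: [2.295, 2.141, 0.003]
wrist_force: [0.1, -0.8, -0.6]
finger_gap: 60.5
grip_force: 0.0
```

```bash
python3 go.py 616 308 100 -9
```

```text
t 11.15 pos [ 574.6 -162.3  137.4] th -4.0 gap 60.5 grip 0.0
travel m [0.4721 0.0085 0.0372] rot [0.004 0.    0.088]
```

To row units: 0.16 m / 0.3 = 0.5333, 0.003 m / 0.3 = 0.01.

>>> move_arm --travel '[[0.0667,0,0],[0.1833,0.0033,0],[0.3,0.005,0],[0.4167,0.0067,0],[0.5333,0.01,0]]' --rotation '[[0,0,0],[0,0,0],[0,0,0],[0,0,0],[0,0,0]]' --gripper 0.085

```text
t: 11.57
tool_pos: [587.6, -0.8, 134.8]
tcp_rot: [2.297, 2.142, 0.002]
wrist_force: [0.1, -0.4, -0.2]
finger_gap: 84.2
grip_force: 0.0
```

To row units: 0.18 m / 0.3 = 0.6, 0.002 m / 0.3 = 0.0067, 0.088 rad / 4 = 0.022.

>>> move_arm --travel '[[0.12,0.0017,0.0133],[0.24,0.0033,0.03],[0.36,0.0067,0.0467],[0.48,0.01,0.0633],[0.6,0.01,0.08]]' --rotation '[[0,0,0.005],[0,0,0.01],[0,0,0.015],[0,0,0.02],[0,0,0.022]]'

```text
t: 11.98
tool_pos: [603.3, 179.0, 110.6]
tcp_rot: [2.39, 2.038, 0.002]
wrist_force: [0.2, -0.8, 0.3]
finger_gap: 85.2
grip_force: 0.0
```

```bash
python3 go.py 616 308 60 -9;python3 -c "
from h import *
s=snap('top','top3'); W=world(s); v=s['range_z']>0
print(*rect(s,v&(W[...,2]>43)&(W[...,2]<57),(412,224),50))
"
```

```text
t 11.98 pos [603.3 179.  110.6] th -9.1 gap 85.2 grip 0.0
travel m [ 0.1294 -0.0078  0.0507] rot [ 0.001 -0.001 -0.001]
[ 575.3 -160.1] [ 575.3 -160.4] size [40.6 40.3] long-axis deg 85.6 zmed 49.3
```

To row units: 0.13 m / 0.3 = 0.4333, 0.122 m / 0.3 = 0.4067.

>>> move_arm --travel '[[0.1133,-0.0067,0.0333],[0.2267,-0.0133,0.0667],[0.3333,-0.02,0.1167],[0.4067,-0.025,0.15],[0.4333,-0.0267,0.1667]]' --rotation '[[0,0,0],[0,0,0],[0,0,0],[0,0,0],[0,0,0]]'

```text
t: 12.45
tool_pos: [613.9, 312.0, 58.8]
tcp_rot: [-2.382, -2.045, -0.0]
wrist_force: [0.3, 0.5, -0.7]
finger_gap: 85.1
grip_force: 0.0
```

To row units: 0.04 m / 0.3 = 0.1333, 0.025 m / 0.3 = 0.0833.

>>> move_arm --travel '[[0,0,0],[0,0,0.0333],[0,0,0.0833],[0,0,0.1333],[0,0,0.1333]]' --rotation '[[0,0,0],[0,0,0],[0,0,0],[0,0,0],[0,0,0]]'

```text
t: 12.87
tool_pos: [614.5, 303.1, 17.7]
tcp_rot: [2.392, 2.036, -0.006]
wrist_force: [-0.5, -0.3, -0.2]
finger_gap: 85.2
grip_force: 0.0
```

>>> move_arm --travel '[[0,0,0]]' --rotation '[[0,0,0]]'

```text
t: 12.95
tool_pos: [615.6, 304.1, 19.8]
tcp_rot: [2.391, 2.037, -0.002]
wrist_force: [0.4, -0.7, 0.6]
finger_gap: 85.2
grip_force: 0.0
```

```bash
python3 go.py 616 308 20 -9
```

```text
t 12.95 pos [615.6 304.1  19.8] th -9.2 gap 85.2 grip 0.0
travel m [ 0.0039 -0.0002 -0.0002] rot [-0.     0.002 -0.003]
```

To row units: 0.001 m / 0.3 = 0.0033.

>>> move_arm --travel '[[0.0033,0,0],[0.0033,0,0],[0.0033,0,0],[0.0033,0,0],[0.0033,0,0]]' --rotation '[[0,0,0],[0,0,0],[0,0,0],[0,0,0],[0,0,0]]' --gripper 0.04 --newtons 50

```text
t: 13.37
tool_pos: [615.8, 307.9, 20.3]
tcp_rot: [2.389, 2.04, 0.001]
wrist_force: [0.2, 0.9, 0.1]
finger_gap: 56.6
grip_force: 0.0
```

>>> move_arm --travel '[[0,0,0],[0,0,0],[0,0,0],[0,0,0]]' --rotation '[[0,0,0],[0,0,0],[0,0,0],[0,0,0]]'

```text
t: 13.7
tool_pos: [615.6, 307.9, 20.0]
tcp_rot: [-2.389, -2.04, -0.0]
wrist_force: [-0.8, -1.0, 3.3]
finger_gap: 49.1
grip_force: 50.0
```

```bash
python3 go.py 616 308 110 -9
```

```text
t 13.7 pos [615.6 307.9  20. ] th -9.0 gap 49.1 grip 50.0
travel m [ 0.0002  0.0004 -0.09  ] rot [ 0. -0.  0.]
```

To row units: -0.09 m / 0.3 = -0.3, -0.075 m / 0.3 = -0.25.

>>> move_arm --travel '[[0,0,-0.0267],[0,0,-0.0833],[0,0,-0.1667],[0,0,-0.25],[0,0,-0.3]]' --rotation '[[0,0,0],[0,0,0],[0,0,0],[0,0,0],[0,0,0]]'

```text
t: 14.12
tool_pos: [615.9, 307.7, 111.8]
tcp_rot: [2.389, 2.04, 0.001]
wrist_force: [1.3, 0.2, -5.4]
finger_gap: 49.4
grip_force: 50.0
```

```bash
python3 go.py 455.5 -316 110 -4; python3 -c "
from h import *
s=snap('side','side5'); cv2.imwrite('pics/c5.png',s['image'][200:480,100:420])"
```

```text
t 14.12 pos [615.9 307.7 111.8] th -9.0 gap 49.4 grip 50.0
travel m [-0.6411 -0.0607  0.0015] rot [ 0.001 -0.    -0.087]
```

View pics/c5.png

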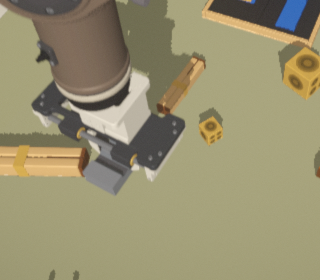

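Swage block is held level (at about 110,175 in the crop). Carry it.

To row units: -0.14 m / 0.3 = -0.4667, -0.001 m / 0.3 = -0.0033.

>>> move_arm --travel '[[-0.05,-0.0033,0],[-0.14,-0.0133,0],[-0.2467,-0.0233,0],[-0.3567,-0.0333,0],[-0.4667,-0.0433,0]]' --rotation '[[0,0,0],[0,0,0],[0,0,0],[0,0,0],[0,0,0]]'

```text
t: 14.58
tool_pos: [579.3, 170.1, 108.6]
tcp_rot: [-2.388, -2.041, 0.003]
wrist_force: [-0.2, -0.1, -6.0]
finger_gap: 49.2
grip_force: 50.0
```

To row units: -0.168 m / 0.3 = -0.56, -0.003 m / 0.3 = -0.01.

>>> move_arm --travel '[[-0.11,-0.01,0],[-0.2233,-0.02,0],[-0.3333,-0.0317,0],[-0.4467,-0.0417,0],[-0.56,-0.0533,0]]' --rotation '[[0,0,0],[0,0,0],[0,0,0],[0,0,0],[0,0,0]]'

```text
t: 15.0
tool_pos: [537.3, 6.6, 109.0]
tcp_rot: [-2.388, -2.04, 0.002]
wrist_force: [1.0, -0.3, -5.8]
finger_gap: 49.2
grip_force: 50.0
```

To row units: -0.168 m / 0.3 = -0.56, -0.134 m / 0.3 = -0.4467, -0.087 rad / 4 = -0.0218.

>>> move_arm --travel '[[-0.11,-0.01,0],[-0.2233,-0.02,0],[-0.3333,-0.0317,0],[-0.4467,-0.0417,0],[-0.56,-0.0533,0]]' --rotation '[[0,0,-0.0043],[0,0,-0.0088],[0,0,-0.013],[0,0,-0.0175],[0,0,-0.0218]]'

```text
t: 15.42
tool_pos: [495.3, -156.6, 109.1]
tcp_rot: [-2.296, -2.143, 0.001]
wrist_force: [0.5, 0.6, -6.0]
finger_gap: 49.2
grip_force: 50.0
```

```bash
python3 go.py 455.5 -316 60 -4
```

```text
t 15.42 pos [ 495.3 -156.6  109.1] th -3.9 gap 49.2 grip 50.0
travel m [-0.1618 -0.0287  0.0491] rot [-0.001 -0.     0.001]
```

To row units: -0.16 m / 0.3 = -0.5333, -0.0287 m / 0.3 = -0.0957.

>>> move_arm --travel '[[-0.1133,-0.02,0.0133],[-0.2333,-0.0417,0.04],[-0.36,-0.0633,0.08],[-0.4667,-0.0833,0.12],[-0.5333,-0.0957,0.1467]]' --rotation '[[0,0,0],[0,0,0],[0,0,0],[0,0,0],[0,0,0]]'

```text
t: 15.83
tool_pos: [454.0, -316.8, 64.3]
tcp_rot: [-2.302, -2.138, 0.004]
wrist_force: [0.0, -0.7, -5.7]
finger_gap: 49.3
grip_force: 50.0
```

To row units: 0.023 m / 0.3 = 0.0767, 0.02 m / 0.3 = 0.0667.

>>> move_arm --travel '[[-0.0033,0,0.0167],[-0.0033,0,0.04],[-0.0033,0,0.0667],[-0.0033,0,0.0767],[-0.0033,0,0.0767]]' --rotation '[[0,0,0],[0,0,0],[0,0,0],[0,0,0],[0,0,0]]'

```text
t: 16.25
tool_pos: [456.7, -312.1, 41.6]
tcp_rot: [-2.294, -2.143, 0.0]
wrist_force: [-0.6, 1.2, -6.9]
finger_gap: 49.3
grip_force: 50.0
```

```bash
python3 go.py 455.5 -316 31 -4; python3 -c "
from h import *
s=snap('side','side6'); cv2.imwrite('pics/c6.png',cv2.resize(s['image'][60:280,270:520],None,fx=2.6,fy=2.6))"
```

```text
t 16.25 pos [ 456.7 -312.1   41.6] th -3.9 gap 49.3 grip 50.0
travel m [-0.004  -0.0009  0.0106] rot [-0.002 -0.002  0.002]
```

View pics/c6.png

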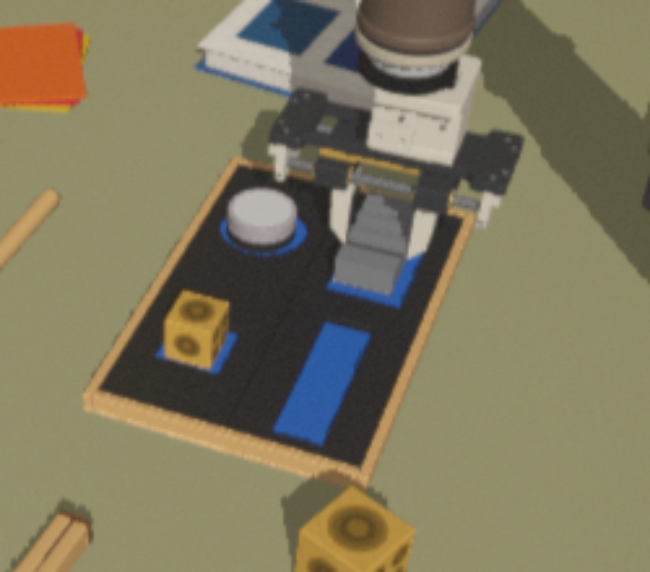

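Swage is over the oblong recess (370,270), aligned; small trim, lower and release.

To row units: 0.01 m / 0.3 = 0.0333, -0.002 m / 0.3 = -0.0067.

>>> move_arm --travel '[[-0.0033,-0.0033,0],[-0.0067,-0.0033,0.0067],[-0.0067,-0.0033,0.0167],[-0.0067,-0.0033,0.0267],[-0.0067,-0.0033,0.0333]]' --rotation '[[0,0,0],[0,0,0],[0,0,0],[0,0,0],[0,0,0]]'

```text
t: 16.72
tool_pos: [455.6, -315.7, 32.4]
tcp_rot: [-2.298, -2.142, -0.0]
wrist_force: [0.1, 0.9, -5.9]
finger_gap: 49.4
grip_force: 50.0
```

>>> move_arm --travel '[[0,0,0],[0,0,0],[0,0,0]]' --rotation '[[0,0,0],[0,0,0],[0,0,0]]'

```text
t: 16.97
tool_pos: [455.6, -315.9, 32.7]
tcp_rot: [-2.298, -2.142, -0.0]
wrist_force: [-1.5, 0.2, -4.8]
finger_gap: 49.3
grip_force: 50.0
```

>>> move_arm --travel '[[0,0,0],[0,0,0],[0,0,0],[0,0,0]]' --rotation '[[0,0,0],[0,0,0],[0,0,0],[0,0,0]]' --gripper 0.066

```text
t: 17.3
tool_pos: [456.0, -316.2, 33.2]
tcp_rot: [2.297, 2.142, 0.001]
wrist_force: [0.1, -0.1, -0.6]
finger_gap: 65.4
grip_force: 0.0
```

To row units: -0.1 m / 0.3 = -0.3333, -0.085 m / 0.3 = -0.2833.

>>> move_arm --travel '[[0,0,-0.0333],[0,0,-0.1],[0,0,-0.2],[0,0,-0.2833],[0,0,-0.3333]]' --rotation '[[0,0,0],[0,0,0],[0,0,0],[0,0,0],[0,0,0]]'

```text
t: 17.72
tool_pos: [456.4, -316.8, 136.2]
tcp_rot: [2.296, 2.14, 0.002]
wrist_force: [-0.4, -0.1, 0.7]
finger_gap: 66.1
grip_force: 0.0
```

```bash
python3 go.py 610.5 105.5 100 -9.3
```

```text
t 17.72 pos [ 456.4 -316.8  136.2] th -4.0 gap 66.1 grip 0.0
travel m [0.4321 0.1239 0.036 ] rot [0.003 0.001 0.092]
```

To row units: 0.15 m / 0.3 = 0.5, 0.116 m / 0.3 = 0.3867.

>>> move_arm --travel '[[0.06,0.0167,0],[0.1667,0.0467,0],[0.2767,0.08,0],[0.3867,0.11,0],[0.5,0.1433,0]]' --rotation '[[0,0,0],[0,0,0],[0,0,0],[0,0,0],[0,0,0]]'

```text
t: 18.13
tool_pos: [509.3, -168.2, 133.8]
tcp_rot: [2.298, 2.141, 0.001]
wrist_force: [1.0, -0.4, -0.7]
finger_gap: 66.1
grip_force: 0.0
```

To row units: 0.17 m / 0.3 = 0.5667, 0.136 m / 0.3 = 0.4533, 0.092 rad / 4 = 0.023.

>>> move_arm --travel '[[0.1133,0.0333,0.0133],[0.2267,0.065,0.03],[0.34,0.0967,0.0467],[0.4533,0.13,0.0633],[0.5667,0.1633,0.08]]' --rotation '[[0,0,0.005],[0,0,0.01],[0,0,0.015],[0,0,0.02],[0,0,0.023]]'

```text
t: 18.55
tool_pos: [570.3, -1.4, 109.6]
tcp_rot: [2.395, 2.033, 0.001]
wrist_force: [0.7, -0.1, 0.1]
finger_gap: 66.0
grip_force: 0.0
```

```bash
python3 go.py 610.5 105.5 60 -9.3;python3 -c "
from h import *
s=snap('top','top4'); W=world(s); v=s['range_z']>0
m=v&(W[...,2]>23)&(W[...,2]<42)
print(*rect(s,m,(480,277),35)); print(*rect(s,v&(W[...,2]>32)&(W[...,2]<42),(480,277),35))
n,L,st,ce=cv2.connectedComponentsWithStats(m.astype(np.uint8)); i=min(range(1,n),key=lambda i:np.hypot(*(ce[i]-(480,277)))+1e3*(st[i,4]<100)); Z=W[L==i][:,2]; print(np.percentile(Z,[10,50,90]))
"
```

```text
t 18.55 pos [570.3  -1.4 109.6] th -9.4 gap 66.0 grip 0.0
travel m [0.112  0.0222 0.0496] rot [ 0.001 -0.    -0.001]
[ 458.4 -313.7] [ 458.3 -314. ] size [103.2  49.8] long-axis deg 86.1 zmed 31.3
[ 458.  -309.5] [ 457.3 -309.5] size [10.7 48. ] long-axis deg 174.2 zmed 34.1
[25.713214   31.28373518 35.85615982]
```

Swage is seated (+9.9 mm). Now the clamp.

To row units: 0.111 m / 0.3 = 0.37, 0.106 m / 0.3 = 0.3533.

>>> move_arm --travel '[[0.1067,0.02,0.0333],[0.2133,0.0433,0.0667],[0.3,0.06,0.1167],[0.3533,0.07,0.15],[0.37,0.0733,0.1667]]' --rotation '[[0,0,0],[0,0,0],[0,0,0],[0,0,0],[0,0,0]]' --newtons 25

```text
t: 19.02
tool_pos: [609.3, 106.3, 57.7]
tcp_rot: [-2.389, -2.038, 0.0]
wrist_force: [-0.2, 0.6, 0.3]
finger_gap: 65.8
grip_force: 0.0
```

To row units: 0.039 m / 0.3 = 0.13, 0.025 m / 0.3 = 0.0833.

>>> move_arm --travel '[[0,0,0],[0,0,0.0333],[0,0,0.0833],[0,0,0.13],[0,0,0.13]]' --rotation '[[0,0,0],[0,0,0],[0,0,0],[0,0,0],[0,0,0]]'

```text
t: 19.43
tool_pos: [607.7, 99.9, 17.9]
tcp_rot: [-2.397, -2.03, 0.006]
wrist_force: [-0.1, -0.2, 0.4]
finger_gap: 66.1
grip_force: 0.0
```

>>> move_arm --travel '[[0,0,0],[0,0,0],[0,0,0]]' --rotation '[[0,0,0],[0,0,0],[0,0,0]]'

```text
t: 19.68
tool_pos: [610.1, 102.1, 20.8]
tcp_rot: [2.394, 2.032, 0.002]
wrist_force: [0.2, -0.1, 0.4]
finger_gap: 66.1
grip_force: 0.0
```

```bash
python3 go.py 610.5 105.5 20 -9.3
```

```text
t 19.68 pos [610.1 102.1  20.8] th -9.3 gap 66.1 grip 0.0
travel m [ 0.0034 -0.0001  0.0008] rot [ 0.001 -0.    -0.001]
```

To row units: 0.001 m / 0.3 = 0.0033.

>>> move_arm --travel '[[0.0033,0,0],[0.0033,0,0],[0.0033,0,0],[0.0033,0,0],[0.0033,0,0]]' --rotation '[[0,0,0],[0,0,0],[0,0,0],[0,0,0],[0,0,0]]' --gripper 0.015

```text
t: 20.1
tool_pos: [609.6, 104.0, 19.8]
tcp_rot: [2.394, 2.035, 0.0]
wrist_force: [0.2, -0.1, -0.1]
finger_gap: 37.3
grip_force: 0.0
```

>>> move_arm --travel '[[0,0,0],[0,0,0],[0,0,0],[0,0,0],[0,0,0]]' --rotation '[[0,0,0],[0,0,0],[0,0,0],[0,0,0],[0,0,0]]'

```text
t: 20.52
tool_pos: [609.6, 103.9, 19.7]
tcp_rot: [2.394, 2.034, -0.0]
wrist_force: [0.2, 0.2, -0.1]
finger_gap: 25.0
grip_force: 25.0
```

```bash
python3 go.py 610.5 105.5 110 -9.3
```

```text
t 20.52 pos [609.6 103.9  19.7] th -9.3 gap 25.0 grip 25.0
travel m [ 0.0018  0.0007 -0.0903] rot [0. 0. 0.]
```

To row units: -0.09 m / 0.3 = -0.3, -0.075 m / 0.3 = -0.25.

>>> move_arm --travel '[[0,0,-0.0267],[0,0,-0.0833],[0,0,-0.1667],[0,0,-0.25],[0,0,-0.3]]' --rotation '[[0,0,0],[0,0,0],[0,0,0],[0,0,0],[0,0,0]]'

```text
t: 20.93
tool_pos: [610.5, 103.8, 112.6]
tcp_rot: [2.393, 2.033, 0.003]
wrist_force: [0.5, -0.7, -0.6]
finger_gap: 25.1
grip_force: 25.0
```

```bash
python3 go.py 465.5 -157 110 -4; python3 -c "
from h import *
s=snap('side','side7'); cv2.imwrite('pics/c7.png',s['image'][150:450,200:520])"
```

```text
t 20.93 pos [610.5 103.8 112.6] th -9.3 gap 25.1 grip 25.0
travel m [-0.2808 -0.1009  0.0022] rot [ 0.002 -0.001 -0.093]
```

View pics/c7.png

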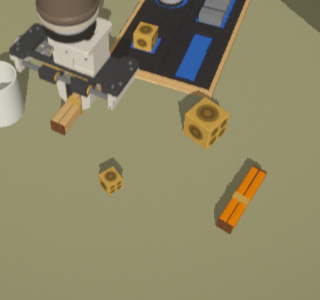

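Clamp is held (70,110 in the crop). Carry it.

To row units: -0.13 m / 0.3 = -0.4333, -0.1 m / 0.3 = -0.3333.

>>> move_arm --travel '[[-0.05,-0.0167,0],[-0.1333,-0.0483,0],[-0.2333,-0.0833,0],[-0.3333,-0.12,0],[-0.4333,-0.1567,0]]' --rotation '[[0,0,0],[0,0,0],[0,0,0],[0,0,0],[0,0,0]]'

```text
t: 21.4
tool_pos: [540.5, -18.4, 109.3]
tcp_rot: [-2.394, -2.034, 0.002]
wrist_force: [0.3, -0.5, -1.3]
finger_gap: 24.6
grip_force: 25.0
```

To row units: -0.135 m / 0.3 = -0.45, -0.115 m / 0.3 = -0.3833, -0.093 rad / 4 = -0.0233.

>>> move_arm --travel '[[-0.1,-0.0367,0],[-0.2,-0.0733,0],[-0.3,-0.1067,0],[-0.3833,-0.1367,0],[-0.45,-0.16,0]]' --rotation '[[0,0,-0.005],[0,0,-0.01],[0,0,-0.015],[0,0,-0.02],[0,0,-0.0233]]'

```text
t: 21.82
tool_pos: [470.6, -144.7, 109.5]
tcp_rot: [-2.298, -2.142, 0.002]
wrist_force: [0.1, -0.3, -1.9]
finger_gap: 24.5
grip_force: 25.0
```

```bash
python3 go.py 465.5 -157 60 -4
```

```text
t 21.82 pos [ 470.6 -144.7  109.5] th -4.0 gap 24.5 grip 25.0
travel m [-0.0126 -0.0041  0.0495] rot [-0.001  0.    -0.   ]
```

To row units: 0.065 m / 0.3 = 0.2167, -0.002 m / 0.3 = -0.0067.

>>> move_arm --travel '[[-0.02,-0.0067,0.0333],[-0.0417,-0.0133,0.0833],[-0.0417,-0.0133,0.14],[-0.0417,-0.0133,0.1933],[-0.0417,-0.0133,0.2167]]' --rotation '[[0,0,0],[0,0,0],[0,0,0],[0,0,0],[0,0,0]]'

```text
t: 22.23
tool_pos: [466.7, -154.1, 42.6]
tcp_rot: [-2.295, -2.141, 0.003]
wrist_force: [-0.5, 0.6, -1.1]
finger_gap: 24.6
grip_force: 25.0
```

>>> move_arm --travel '[[0,0,0],[0,0,0],[0,0,0],[0,0,0],[0,0,0]]' --rotation '[[0,0,0],[0,0,0],[0,0,0],[0,0,0],[0,0,0]]'

```text
t: 22.65
tool_pos: [468.7, -154.5, 45.4]
tcp_rot: [2.296, 2.143, 0.001]
wrist_force: [-0.5, -0.1, -2.0]
finger_gap: 24.7
grip_force: 25.0
```

```bash
python3 go.py 465.5 -157 31 -4; python3 -c "
from h import *
s=snap('side','side8'); cv2.imwrite('pics/c8.png',cv2.resize(s['image'][60:280,270:520],None,fx=2.6,fy=2.6))"
```

```text
t 22.65 pos [ 468.7 -154.5   45.4] th -4.0 gap 24.7 grip 25.0
travel m [-0.0027 -0.0031  0.0144] rot [0.001 0.    0.001]
```

View pics/c8.png

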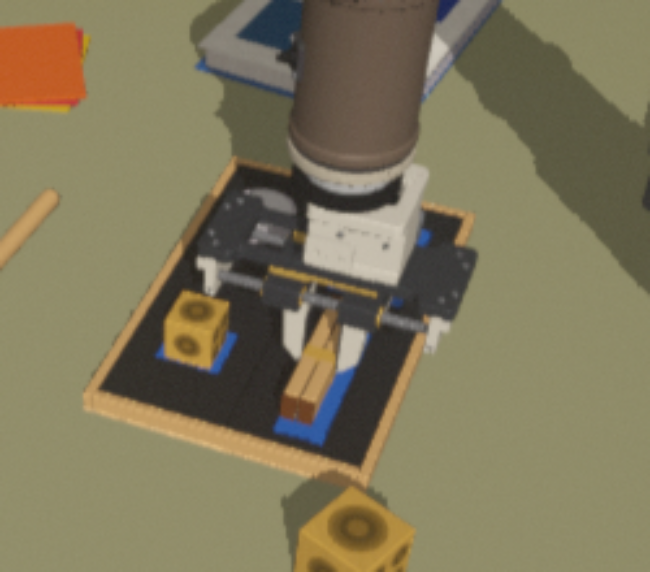

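Clamp is above the narrow recess (310,400), about 3 mm toward +x; trim while lowering.

To row units: 0.013 m / 0.3 = 0.0433, -0.001 m / 0.3 = -0.0033.

>>> move_arm --travel '[[-0.0033,-0.005,0.0033],[-0.0067,-0.0117,0.0133],[-0.0083,-0.0117,0.0267],[-0.0083,-0.0117,0.04],[-0.0083,-0.0117,0.0433]]' --rotation '[[0,0,0],[0,0,0],[0,0,0],[0,0,0],[0,0,0]]'

```text
t: 23.12
tool_pos: [464.1, -156.7, 30.9]
tcp_rot: [-2.296, -2.143, 0.001]
wrist_force: [-0.2, 0.4, -1.7]
finger_gap: 24.9
grip_force: 25.0
```

To row units: 0.001 m / 0.3 = 0.0033.

>>> move_arm --travel '[[0,0,0.0033],[0,0,0.0033],[0,0,0.0033],[0,0,0.0033]]' --rotation '[[0,0,0],[0,0,0],[0,0,0],[0,0,0]]'

```text
t: 23.45
tool_pos: [464.6, -156.8, 30.8]
tcp_rot: [2.297, 2.143, 0.0]
wrist_force: [0.3, 0.0, -0.1]
finger_gap: 24.7
grip_force: 25.0
```

>>> move_arm --travel '[[0,0,0],[0,0,0],[0,0,0],[0,0,0]]' --rotation '[[0,0,0],[0,0,0],[0,0,0],[0,0,0]]' --gripper 0.045

```text
t: 23.78
tool_pos: [464.6, -156.8, 30.8]
tcp_rot: [2.297, 2.143, 0.0]
wrist_force: [0.1, -0.1, -0.0]
finger_gap: 43.7
grip_force: 0.0
```

To row units: -0.13 m / 0.3 = -0.4333, -0.1 m / 0.3 = -0.3333.

>>> move_arm --travel '[[0,0,-0.0333],[0,0,-0.1],[0,0,-0.2167],[0,0,-0.3333],[0,0,-0.4333]]' --rotation '[[0,0,0],[0,0,0],[0,0,0],[0,0,0],[0,0,0]]'

```text
t: 24.2
tool_pos: [464.3, -157.2, 163.4]
tcp_rot: [2.297, 2.142, 0.0]
wrist_force: [0.4, 0.3, -0.3]
finger_gap: 45.1
grip_force: 0.0
```

To row units: 0.17 m / 0.3 = 0.5667, 0.14 m / 0.3 = 0.4667.

>>> move_arm --travel '[[0.1,0,-0.0333],[0.2,0,-0.0667],[0.3333,0,-0.1],[0.4667,0,-0.1],[0.5667,0,-0.1]]' --rotation '[[0,0,0],[0,0,0],[0,0,0],[0,0,0],[0,0,0]]'

```text
t: 24.62
tool_pos: [476.5, 16.0, 192.3]
tcp_rot: [2.295, 2.145, 0.004]
wrist_force: [0.7, 0.4, -0.2]
finger_gap: 45.2
grip_force: 0.0
```

>>> move_arm --travel '[[0.1,0,0],[0.2,0,0],[0.2667,0,0],[0.3,0,0],[0.3,0,0]]' --rotation '[[0,0,0],[0,0,0],[0,0,0],[0,0,0],[0,0,0]]'

```text
t: 25.03
tool_pos: [482.4, 104.7, 191.1]
tcp_rot: [-2.293, -2.147, -0.001]
wrist_force: [-0.7, -0.3, -0.2]
finger_gap: 44.6
grip_force: 0.0
```

```bash
python3 -c "
from h import *
s=snap('top','top5'); W=world(s); v=s['range_z']>0
print(*rect(s,v&(W[...,2]>26)&(W[...,2]<42),(408,271),34))
print(*rect(s,v&(W[...,2]>43)&(W[...,2]<57),(412,224),50))
print(*rect(s,v&(W[...,2]>26)&(W[...,2]<42),(483,230),35))
print(*rect(s,v&(W[...,2]>23)&(W[...,2]<42),(480,277),35))
cv2.imwrite('pics/c9.png',cv2.resize(s['image'][180:320,350:550],None,fx=4,fy=4))"; python3 go.py
```

```text
[ 467.1 -153.8] [ 467.2 -154.8] size [124.4  25.2] long-axis deg 85.6 zmed 32.8
[ 575.2 -160.2] [ 575.1 -160.4] size [40.3 40.4] long-axis deg 175.6 zmed 49.1
[ 565.2 -321.6] [ 565.3 -322. ] size [57.5 59.9] long-axis deg 90.2 zmed 34.5
[ 458.4 -313.9] [ 458.4 -314. ] size [102.7  49.8] long-axis deg 86.1 zmed 31.6
t 25.08 pos [482.4 102.6 191. ] th -3.9 gap 44.9 grip 0.0
```

View pics/c9.png

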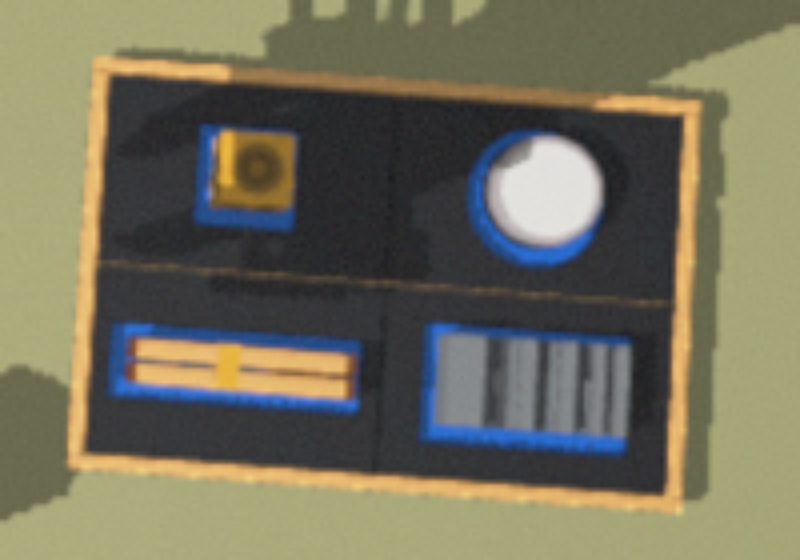

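All four tools lie in their recesses, clear of the edges, with tops 10 mm higher than on the table. Handing in.

```bash
python3 -c "
from h import *
print(order.finish_job())"
```

```text
the job is handed in; nothing more can be done
None
```

All four tools are right side up and fully down in their matching foam recesses (confirmed by depth readings from the top camera), the mug and hammer were left alone, and the job was handed in at about 25 s.

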